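Find and press the flush lid release of the tortilla warmer

TASK

Open the round purple tortilla warmer: with the fingertips feel lightly over the near side of its flat top for the flush push release, which is the same plastic as the rest, and press it in so that the lid springs wide open by itself. Then take the hand away and leave the lid standing open. The warmer is only to be touched: do not pick it up, push it along the shelf or bear down hard on it, and leave the clay jarrito and the spoon beside it alone.

Things in the scene. Friction and masses are not known exactly. Their poses are not given: they have to be found in the camera images.
- warmer: Tub of the loose, round purple plastic tortilla warmer, about 0.9 kg, 100 mm high, 250 mm across at the top and 194 mm at the foot. Origin: centre of its underside; z up along its axis, x along the world's x. A lid ring, which carries a front deck, the release and the hinged lid, is snapped tight on it and may sit turned: the tub's axes do not tell which way.
- top (a point): Centre of the warmer's level flat top panel, on the tub's axis, 100 mm above its underside. The panel is flush out to 125 mm from here: a fixed front deck (segment of the disc, near side) and, behind the deck's straight edge 56 mm from the centre, the hinged lid. Deck and lid are hard and do not give.
- release (a joint): Flush round button, 48 mm across, same purple, in a 50 mm hole in the front deck; face 1.5 mm below the panel, centre 88 mm from top, in any direction within 0.96 rad of the tub's -x: feel for it, only it gives. 0 at rest, 0.006 m at its stop (straight down); 1.7 N starts it, 7 N takes it home; the catch frees the lid at about 0.0035. Springs back.
- lid (a joint): Lid angle: 0 shut, 1.75 rad fully back on its stop. Its hinge barrel lies on the rim opposite the release, 9 mm proud. Held shut by the catch; once freed, a spring swings it to the stop in one to two seconds and keeps it there. Its straight front edge, 32 mm from the release's centre, sweeps up and away from the release on a radius of about 180 mm.
- jarrito: Bystander: loose glazed clay mug with a belly and one handle, 90 mm across, 90 mm high, 0.28 kg, on the shelf beside the warmer (either side). Origin: centre of its underside.
- spoon: Bystander: loose steel spoon, 190 mm long, lying on the shelf beside the warmer, on the other side from the jarrito. Origin: under the middle of its length.

How it is judged:
By the outcome, as a careful person would: the job done as asked, in the order asked, and still so for the second after the job is handed in, with the robot touching nothing.
It also fails if it takes over 72 s, if anything falls off the work surface, if the arm or the gripper's body presses on something with over 40 N, if the wrist force passes 120 N, or if a joint passes its speed limit or range.

ROBOT

A 6-joint arm with a two-finger parallel gripper is mounted at the origin on the work surface. World frame = base frame: x ahead of the robot, y to its left, z up, the work surface at z = 0. Lengths are in mm, angles in degrees, forces in N, time in s.
With the tool pointing down it reaches from about 350 to 850 mm from the base axis. Payload 8.1 kg.
Tool frame: the origin (TCP) lies on the centre line of the jaws, within the pads' length; the fingertips stand 19 mm ahead of it and the grasp point (between the pads) is the TCP; z points along the fingers, y is the direction in which the jaws open and shut (so a half turn about z gives the same grasp; the last joint's range is limited). The gripper opens to 85 mm and grips with 20 to 120 N. Pads are 22 mm wide; open, the fingers measure 114 mm over their backs; the gripper's body (76 mm by 85 mm) begins 54 mm behind the grasp point. The pads swing forward as they close: fully open they stand 13 mm farther back than shut.
Start: joints at [-69.408, 7.471, 85.268, -0, 87.261, -4.893], TCP at [258.186, -541.614, 250.292] pointing down, gripper open.
Joint ranges: [-169.43, 169.43], [-51.17, 129.36], [1.28, 143.12], [-76.62, 256.62], [0, 156.53], [-152.29, 152.29]. Speed limits (degrees/s): [136.94, 136.94, 159.86, 180, 180, 180].

INTERFACE

Orientations are given as [roll, pitch, yaw] about the fixed x, y, z axes, in that order (R = Rz(yaw) Ry(pitch) Rx(roll)).
In Python, from bench import r, viewer gives the robot as it stands.
- The arm moves only by the tool carry_out, never from a script. Its argument "commands" is a list that holds one entry, the list of rows, each a list of 7 numbers: the finger opening in mm, from 0 to 85.4, then the shift along the tool's x, y, z in mm, then the turn, a rotation vector about the tool's x, y, z in degrees. A call has 1 to 5 rows; each row is the pose to reach, as a shift and turn from the pose commanded when the call began, along the tool's axes at that moment; what a row does not reach only later rows make up. A row lasts 1/8 s, in which the tool goes at most 62.5 mm and 10.7 degrees, less where a joint would pass 70% of its speed; a pose out of reach is approached as far as the arm can. A call with a gripper value outside its range is refused whole. The fingers move at their own pace and stop on an object; "grip_force" is the grip in N (left out, the last holds). Time passes only in rows, so rows that repeat a pose let the fingers close. It gives the time, the measured TCP pose, the force and the opening at its end, in the units of the state.
- r.sense(): the state, without advancing time (a new reading comes with each control period).
- viewer.snapshot(name): name is "scene" or "top" or "wrist"; returns the picture (480x640x3 uint8, red, green, blue); there is no depth.
- viewer.calibration(name): a dict with "camera_matrix" (3x3 intrinsics, pixels), "rvec" (rotation vector, rad) and "tvec" (3), from world to camera coordinates, as OpenCV has them. Camera axes: x right, y down, z forward; pixel columns grow to the right and rows downward; lengths in mm; the calibration is good to about 2 mm. A picture is of the moment at which its call begins: read the wrist's pose just before it. calibration takes no time and is no camera call; for the wrist camera it gives the pose at the moment of the call.
- r.hand_in(): hands the job in, once; it reports no verdict.
The state is a dict: "time": time; "joint_pos": joint angles; "qd": joint speeds; "joint_efforts": joint torques, N m; "tool_pos": TCP position; "tcp_rot": TCP orientation; "ft_force": force on the tool from outside, world axes, zero at the start; "wrist_torque": the same for the moment, N m; "finger_gap": finger opening in mm.
Only numpy, scipy, OpenCV 4.12 (cv2) and the standard library are available. Lean on these libraries where they do the work, as an engineer would, in place of code of your own. Each camera call takes 0.05 s, during which the arm holds its last target. There are 200 camera calls.

## Working session

There is one attempt and no reset: what is moved stays moved. The work goes in short steps, Python scripts to look and compute and a tool call to move; the robot and the scene stay as the last step left them, time stands still between calls to the robot, and variables do not carry over. Pictures are saved under pics/ and viewed, about 8 in all and at most 12, crops included, and the job is handed in when it is done.

Besides the shell and the picture viewer there is one more tool, called after "Request:" by a JSON object that holds its "method" and its "body". carry_out: Moves the arm, as the interface text tells. Its arguments: {"type":"object","properties":{"commands":{"type":"array","items":{"type":"array","items":{"type":"array","items":{"type":"number"}}}},"grip_force":{"type":"number"}},"required":["commands"]}

```bash
mkdir -p pics; ls; python3 - <<'E'
from bench import r, viewer
import cv2, numpy as np
print(r.sense())
a=viewer.snapshot("scene");b=viewer.snapshot("top")
for n,i in(("scene",a),("top",b)): cv2.imwrite(f"pics/{n}0.png",i[...,::-1]); print(n,viewer.calibration(n))
E
```

```text
pics
{'time': 0.0, 'joint_pos': array([-6.94087405e+01,  7.51553858e+00,  8.53293558e+01, -2.60282672e-05,
        8.72632975e+01, -4.89387583e+00]), 'qd': array([ 0.04518176, -0.03197223, -0.06993532, -0.0391288 , -0.04500353,
        0.03521083]), 'joint_efforts': array([ 2.90103917e-04, -5.69406724e+01, -5.00549948e+01, -3.53184532e-05,
        1.46006458e-02,  1.92342270e-05]), 'tool_pos': array([ 257.99297641, -541.11859829,  249.23919896]), 'tcp_rot': array([-1.79892200e+02, -9.20398584e-03,  2.54851279e+01]), 'ft_force': array([-0.05236094,  0.57734606, -0.18424722]), 'wrist_torque': array([-0.01656997,  0.02684941,  0.01502105]), 'finger_gap': 85.25765642516696}
scene {'camera_matrix': array([[610.8826718 ,   0.        , 318.02894254],
       [  0.        , 610.8826718 , 238.13611683],
       [  0.        ,   0.        ,   1.        ]]), 'rvec': array([ 2.22350895,  1.03520518, -0.40502689]), 'tvec': array([-438.24255543, -268.94733491, 1745.32206884])}
top {'camera_matrix': array([[566.28786579,   0.        , 322.21249634],
       [  0.        , 566.28786579, 246.6116284 ],
       [  0.        ,   0.        ,   1.        ]]), 'rvec': array([ 2.11845791, -2.11455874,  0.19075463]), 'tvec': array([ 68.29944077, 615.35747369, 943.89443996])}
```

View pics/scene0.png

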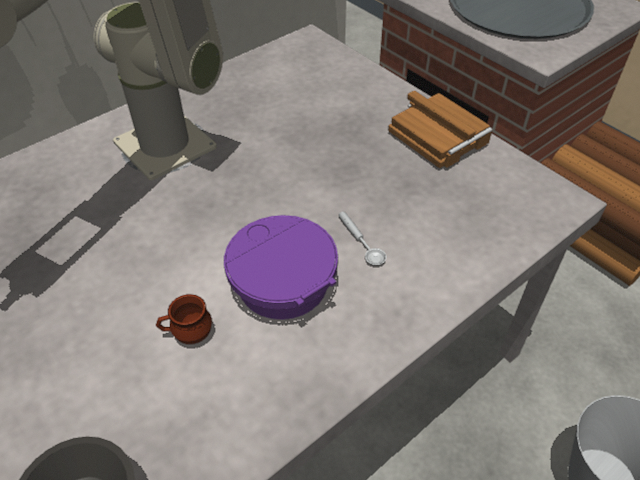

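View pics/top0.png

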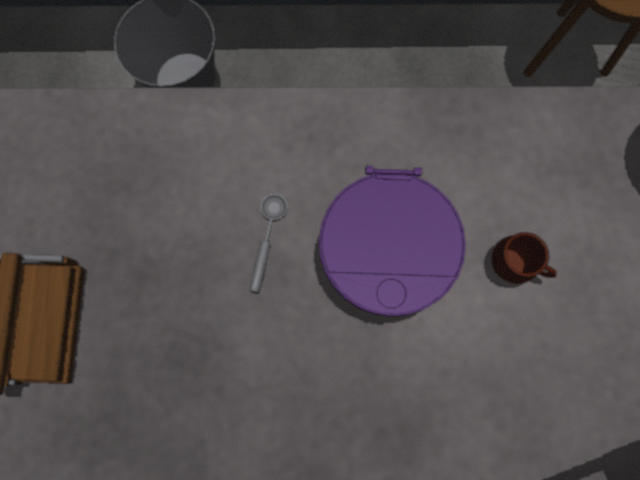

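Top view: the lid/deck split runs along row ~274, with the button outline at about (391,293) and the hinge at (393,172). The jarrito (520,258) and spoon (265,245) are well clear. In the scene view the button is at about (258,232).

```bash
cat > h.py <<'E'
import numpy as np, cv2
from scipy.spatial.transform import Rotation as R
from bench import r, viewer
def ray(cal,uv,z):
    M=R.from_rotvec(cal["rvec"]).as_matrix(); c=-M.T@cal["tvec"]
    d=M.T@np.linalg.solve(cal["camera_matrix"],[*uv,1.]); return c+d*(z-c[2])/d[2]
def delta(p,yaw=None):
    s=r.sense(); T=R.from_euler('xyz',s["tcp_rot"],degrees=True)
    out=[T.inv().apply(np.array(p)-s["tool_pos"]).round(1)]
    if yaw is not None: out.append((T.inv()*R.from_euler('xyz',[180,0,yaw],degrees=True)).as_rotvec(degrees=True).round(1))
    return out
E
python3 - <<'E'
from h import *
t=viewer.calibration("top");s=viewer.calibration("scene")
b=cv2.imread("pics/top0.png");h=cv2.cvtColor(b,cv2.COLOR_BGR2HSV)
m=cv2.inRange(h,(125,80,60),(150,255,255))
c=max(cv2.findContours(m,0,2)[0],key=cv2.contourArea)
print(cv2.minEnclosingCircle(c),cv2.boundingRect(c))
for n,cal,uv,z in(("btn top",t,(391,293),98.5),("btn scene",s,(258,232),98.5),("disc",t,(392,244.5),100),("hinge",t,(393,172),105),("edgeL",t,(330,273),100),("edgeR",t,(457,275.5),100),("jar",t,(520,258),90)): print(n,ray(cal,uv,z).round(1))
E
python3 - <<'E'
import cv2
a=cv2.imread("pics/top0.png")[160:330,300:480]
cv2.imwrite("pics/crop.png",cv2.convertScaleAbs(cv2.resize(a,None,fx=3.5,fy=3.5,interpolation=2),alpha=1.6))
E
```

```text
((390.7749938964844, 239.21249389648438), 76.97620391845703) (319, 166, 146, 150)
btn top [528.7 -46.2  98.5]
btn scene [526.3 -44.9  98.5]
disc [611.1 -49.4 100. ]
hinge [738.  -53.2 105. ]
edgeL [562.1  55.7 100. ]
edgeR [ 558.2 -157.2  100. ]
jar [ 589.8 -267.8   90. ]
```

View pics/crop.png

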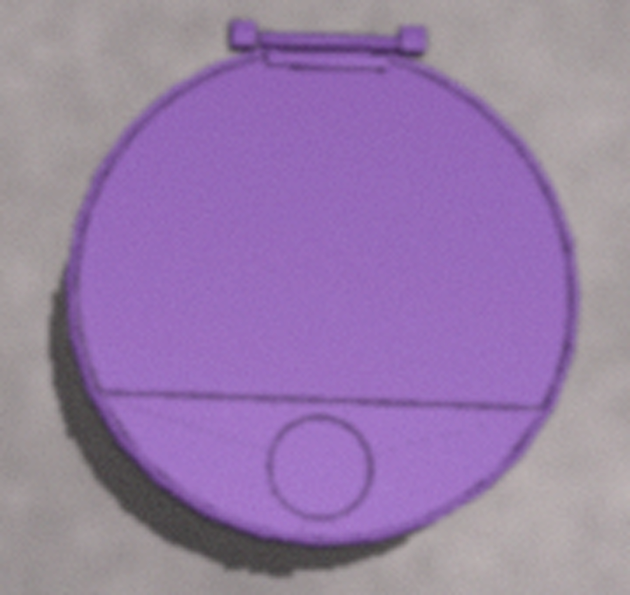

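```bash
python3 -c "
from h import *
print(delta((524,-46,230),0))"
```

```text
[array([ 453.1, -332.5,   20. ]), array([-0.1,  0. , 25.5])]
```

Request:
{"method": "carry_out", "body": {"commands": [[[0,45,-33,0,0,0,3],[0,90,-66,0,0,0,6],[0,135,-99,0,0,0,9],[0,180,-132,0,0,0,12],[0,226,-166,0,0,0,14]]]}}

```text
time: 0.72
tool_pos: [391.1, -292.8, 249.9]
tcp_rot: [-180.0, 0.0, 11.4]
ft_force: [1.2, 0.1, 1.0]
finger_gap: 0.2
```

```bash
python3 -c "
from h import *
print(r.sense()['tool_pos'],delta((524,-46,215),0))"
```

```text
[ 391.13248412 -292.76998333  249.92166796] [array([ 179. , -215.7,   35. ]), array([-0. ,  0. , 11.4])]
```

Request:
{"method": "carry_out", "body": {"commands": [[[0,36,-43,5,0,0,3],[0,72,-86,10,0,0,6],[0,108,-129,20,0,0,9],[0,144,-172,28,0,0,11.4],[0,179,-215.7,35,0,0,11.4]]]}}

```text
time: 1.35
tool_pos: [523.6, -45.7, 214.7]
tcp_rot: [180.0, 0.0, 0.0]
ft_force: [1.2, -0.2, -0.0]
finger_gap: 0.0
```

Request:
{"method": "carry_out", "body": {"commands": [[[0,0,0,20,0,0,0],[0,0,0,40,0,0,0],[0,0,0,55,0,0,0],[0,0,0,65,0,0,0],[0,0,0,65,0,0,0]]]}}

```text
time: 1.98
tool_pos: [522.6, -47.9, 149.4]
tcp_rot: [-180.0, 0.1, 0.0]
ft_force: [-0.4, 0.3, 0.8]
finger_gap: -0.1
```

```bash
python3 - <<'E'
from h import *
print(r.sense()['tool_pos'],r.sense()['ft_force'])
a=viewer.snapshot("scene")[170:330,190:400];b=viewer.snapshot("top")[160:340,300:480]
cv2.imwrite("pics/near.png",np.hstack([cv2.resize(a,(400,400)),cv2.resize(b,(400,400))])[...,::-1])
E
```

```text
[522.56084707 -47.91748468 149.43287586] [-0.40324887  0.25855508  0.75359096]
```

View pics/near.png

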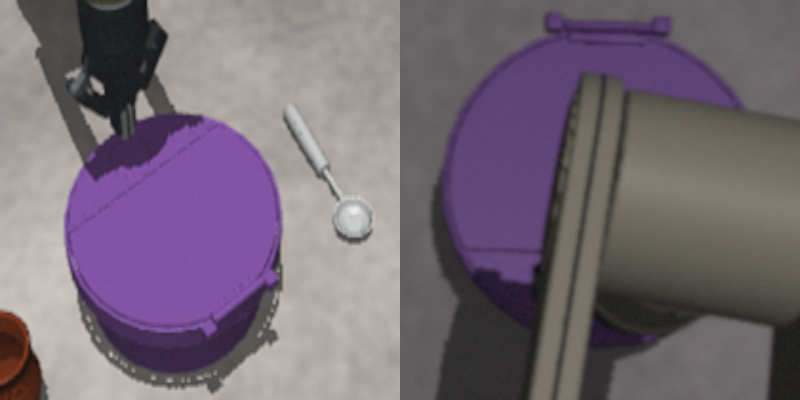

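Scene: closed fingertips hover over the deck's middle, above the button; the top view is covered by the arm. I'll check how far the arm overhangs the lid's sweep, then feel down.

```bash
python3 - <<'E'
from h import *
t=viewer.calibration("top")
for z in(250,350,450,550): print(z, ray(t,(388,194),z).round(), ray(t,(440,203),z).round())
print(r.sense()['joint_pos'])
E
```

```text
250 [656. -28. 250.] [ 643. -103.  250.]
350 [627. -17. 350.] [615. -83. 350.]
450 [598.  -6. 450.] [588. -62. 450.]
550 [569.   5. 550.] [561. -42. 550.]
[-1.08164901e+01 -4.24510086e-02  1.03698712e+02 -7.18823719e-04
  7.62984676e+01  7.91286104e+01]
```

Request:
{"method": "carry_out", "body": {"commands": [[[0,0,0,4,0,0,0],[0,0,0,8,0,0,0],[0,0,0,12,0,0,0],[0,0,0,14,0,0,0],[0,0,0,14,0,0,0]]]}}

```text
time: 2.7
tool_pos: [523.1, -47.4, 136.0]
tcp_rot: [-180.0, 0.0, 0.1]
ft_force: [0.1, 0.1, 0.4]
finger_gap: 0.3
```

Request:
{"method": "carry_out", "body": {"commands": [[[0,0,0,3,0,0,0],[0,0,0,6,0,0,0],[0,0,0,9,0,0,0],[0,0,0,11,0,0,0],[0,0,0,13,0,0,0]]]}}

```text
time: 3.32
tool_pos: [523.2, -47.5, 123.1]
tcp_rot: [-180.0, 0.0, 0.1]
ft_force: [0.0, 0.9, 0.2]
finger_gap: 0.3
```

Request:
{"method": "carry_out", "body": {"commands": [[[0,0,0,1,0,0,0],[0,0,0,2,0,0,0],[0,0,0,3,0,0,0],[0,0,0,3,0,0,0]]]}}

```text
time: 3.82
tool_pos: [523.2, -47.5, 120.2]
tcp_rot: [-180.0, 0.0, 0.1]
ft_force: [-0.1, 0.3, -0.1]
finger_gap: 0.2
```

Request:
{"method": "carry_out", "body": {"commands": [[[0,0,0,1,0,0,0],[0,0,0,1.5,0,0,0],[0,0,0,2,0,0,0],[0,0,0,2,0,0,0]]]}}

```text
time: 4.32
tool_pos: [523.2, -47.5, 118.2]
tcp_rot: [-180.0, 0.0, 0.1]
ft_force: [-0.3, -0.1, 0.4]
finger_gap: -0.1
```

Request:
{"method": "carry_out", "body": {"commands": [[[0,0,0,0.7,0,0,0],[0,0,0,1.4,0,0,0],[0,0,0,1.4,0,0,0]]]}}

```text
time: 4.7
tool_pos: [523.3, -47.5, 117.0]
tcp_rot: [180.0, -0.0, 0.1]
ft_force: [-0.9, 0.2, 2.0]
finger_gap: 0.2
```

Contact with 2 N and the tips about 2 mm below the panel level, so this should be the button. I'll press on gently to see if it gives.

Request:
{"method": "carry_out", "body": {"commands": [[[0,0,0,0.7,0,0,0],[0,0,0,1.4,0,0,0],[0,0,0,1.4,0,0,0]]]}}

```text
time: 5.08
tool_pos: [523.3, -47.5, 115.6]
tcp_rot: [180.0, -0.0, 0.1]
ft_force: [-1.1, -0.5, 3.5]
finger_gap: -0.3
```

Request:
{"method": "carry_out", "body": {"commands": [[[0,0,0,1.0,0,0,0],[0,0,0,2.2,0,0,0],[0,0,0,2.6,0,0,0],[0,0,0,2.6,0,0,0]]]}}

```text
time: 5.58
tool_pos: [523.3, -47.5, 112.9]
tcp_rot: [180.0, -0.0, 0.1]
ft_force: [-0.5, -0.0, 2.7]
finger_gap: -0.1
```

Request:
{"method": "carry_out", "body": {"commands": [[[0,0,0,-10,0,0,0],[0,-15,0,-25,0,0,0],[0,-45,0,-40,0,0,0],[0,-80,0,-60,0,0,0],[0,-110,0,-80,0,0,0]]]}}

```text
time: 6.2
tool_pos: [412.0, -47.6, 193.6]
tcp_rot: [-180.0, 0.0, 0.1]
ft_force: [0.5, -1.1, -0.0]
finger_gap: -0.1
```

```bash
python3 - <<'E'
from h import *
a=viewer.snapshot("scene")[100:400,100:440]
cv2.imwrite("pics/after.png",cv2.resize(a,None,fx=1.5,fy=1.5)[...,::-1])
E
```

```text
(no output)
```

View pics/after.png

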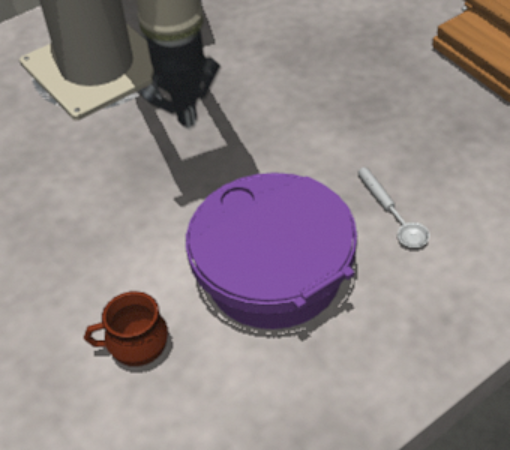

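The deck/lid seam is now hidden behind a lid that has just begun to lift. I'll move well clear and wait about 2 s.

Request:
{"method": "carry_out", "body": {"commands": [[[0,-10,0,-30,0,0,0],[0,-20,0,-60,0,0,0],[0,-20,0,-90,0,0,0],[0,-20,0,-100,0,0,0],[0,-20,0,-100,0,0,0]]]}}

```text
time: 6.88
tool_pos: [393.5, -47.7, 293.1]
tcp_rot: [180.0, -0.0, 0.1]
ft_force: [0.7, -0.8, -1.1]
finger_gap: 0.1
```

Request:
{"method": "carry_out", "body": {"commands": [[[0,0,0,0,0,0,0],[0,0,0,0,0,0,0],[0,0,0,0,0,0,0],[0,0,0,0,0,0,0],[0,0,0,0,0,0,0]]]}}

```text
time: 7.5
tool_pos: [393.2, -47.7, 292.8]
tcp_rot: [-180.0, 0.0, 0.1]
ft_force: [1.4, -0.2, 0.8]
finger_gap: -0.0
```

Request:
{"method": "carry_out", "body": {"commands": [[[0,0,0,0,0,0,0],[0,0,0,0,0,0,0],[0,0,0,0,0,0,0],[0,0,0,0,0,0,0],[0,0,0,0,0,0,0]]]}}

```text
time: 8.12
tool_pos: [393.2, -47.7, 292.9]
tcp_rot: [-180.0, -0.0, 0.1]
ft_force: [0.1, -0.3, -0.4]
finger_gap: 0.3
```

Request:
{"method": "carry_out", "body": {"commands": [[[0,0,0,0,0,0,0],[0,0,0,0,0,0,0],[0,0,0,0,0,0,0],[0,0,0,0,0,0,0],[0,0,0,0,0,0,0]]]}}

```text
time: 8.75
tool_pos: [393.3, -47.7, 292.9]
tcp_rot: [-180.0, -0.0, 0.1]
ft_force: [0.0, 0.5, -0.1]
finger_gap: -0.0
```

```bash
python3 - <<'E'
from h import *
a=viewer.snapshot("scene")[100:400,100:440];b=viewer.snapshot("top")[100:400,200:600]
cv2.imwrite("pics/after2.png",np.hstack([a,b])[...,::-1])
E
```

```text
(no output)
```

View pics/after2.png

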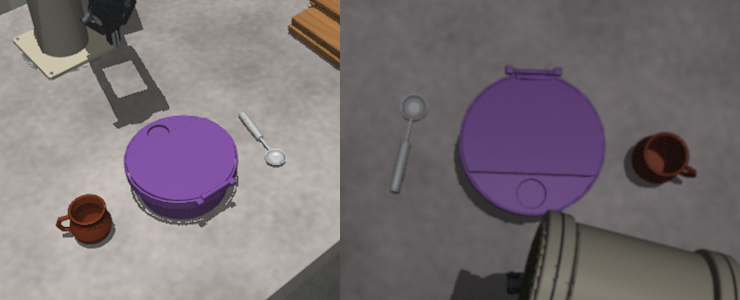

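The lid is not open about 2.5 s later: the top view still shows it nearly flat with a thicker seam. I'll compare it closely with the earlier view.

```bash
python3 - <<'E'
from h import *
s=viewer.snapshot("scene"); t=viewer.snapshot("top")
f=lambda i,x,y,w,h:cv2.resize(i[y:y+h,x:x+w],(400,300),interpolation=2)
s0=cv2.imread("pics/scene0.png")[...,::-1];t0=cv2.imread("pics/top0.png")[...,::-1]
o=np.vstack([np.hstack([f(s0,215,200,130,98),f(s,215,200,130,98)]),np.hstack([f(t0,310,240,160,90),f(t,310,240,160,90)])])
cv2.imwrite("pics/cmp.png",cv2.convertScaleAbs(o,alpha=1.4)[...,::-1]); print(r.sense()["time"])
E
```

```text
8.95
```

View pics/cmp.png

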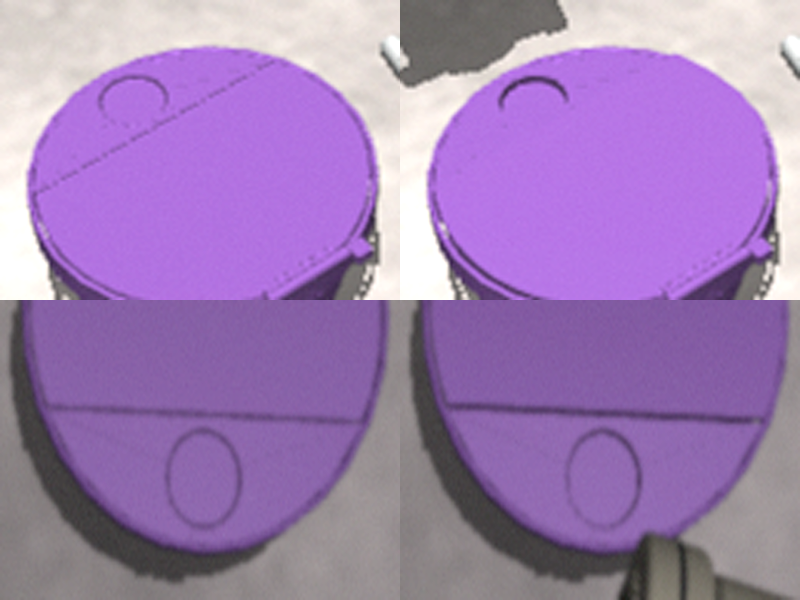

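The lid is ajar: its front edge has lifted a few mm, and the button sits deeper than before. It may be stuck or moving very slowly, so I'll check whether anything is still changing.

Request:
{"method": "carry_out", "body": {"commands": [[[0,0,0,0,0,0,0],[0,0,0,0,0,0,0],[0,0,0,0,0,0,0],[0,0,0,0,0,0,0],[0,0,0,0,0,0,0]]]}}

```text
time: 9.57
tool_pos: [393.2, -47.7, 292.9]
tcp_rot: [-180.0, 0.0, 0.1]
ft_force: [-0.1, 0.6, -0.0]
finger_gap: -0.1
```

```bash
python3 - <<'E'
from h import *
b=viewer.snapshot("scene").astype(int); t=viewer.snapshot("top").astype(int)
o=cv2.imread("pics/after2.png")[...,::-1].astype(int); a1=cv2.imread("pics/scene0.png")[...,::-1].astype(int)
roi=b[205:330,215:345]
print(np.abs(roi-o[105:230,115:245]).mean(), np.abs(roi-a1[205:330,215:345]).mean())
# early after.png resized 1.5x
e=cv2.resize(cv2.imread("pics/after.png")[...,::-1],(340,300)).astype(int)[105:230,115:245]
print(np.abs(roi-e).mean())
print(np.abs(t[160:310,310:470]-o[60:210,450:610]).mean(), r.sense()["time"])
E
```

```text
1.0623794871794872 7.20043076923077
3.991241025641026
1.2708333333333333 9.675
```

It is static, so the lid probably re-hooked when I released the button quickly. I'll press again, further towards the stop, and hold until the lid has swung away.

Request:
{"method": "carry_out", "body": {"commands": [[[0,43,0,20,0,0,0],[0,87,0,50,0,0,0],[0,127,0,90,0,0,0],[0,127,0,130,0,0,0],[0,127,0,155,0,0,0]]]}}

```text
time: 10.3
tool_pos: [519.2, -47.2, 134.8]
tcp_rot: [-180.0, 0.2, 0.1]
ft_force: [0.9, 0.2, -0.8]
finger_gap: -0.2
```

Request:
{"method": "carry_out", "body": {"commands": [[[0,0,0,8,0,0,0],[0,0,0,13,0,0,0],[0,0,0,15,0,0,0],[0,0,0,17,0,0,0],[0,0,0,18,0,0,0]]]}}

```text
time: 10.92
tool_pos: [520.6, -47.6, 120.5]
tcp_rot: [180.0, -0.1, 0.1]
ft_force: [0.6, 0.7, -0.3]
finger_gap: 0.2
```

Request:
{"method": "carry_out", "body": {"commands": [[[0,2,0,1,0,0,0],[0,2,0,2,0,0,0],[0,2,0,3,0,0,0],[0,2,0,3,0,0,0]]]}}

```text
time: 11.42
tool_pos: [522.1, -47.5, 116.7]
tcp_rot: [-180.0, 0.0, 0.1]
ft_force: [-0.1, 0.1, -1.0]
finger_gap: 0.0
```

Request:
{"method": "carry_out", "body": {"commands": [[[0,0,0,1,0,0,0],[0,0,0,2,0,0,0],[0,0,0,2,0,0,0]]]}}

```text
time: 11.8
tool_pos: [522.1, -47.5, 114.7]
tcp_rot: [-180.0, 0.0, 0.1]
ft_force: [0.4, -1.2, -0.3]
finger_gap: -0.0
```

Request:
{"method": "carry_out", "body": {"commands": [[[0,0,0,1,0,0,0],[0,0,0,2,0,0,0],[0,0,0,2,0,0,0]]]}}

```text
time: 12.18
tool_pos: [522.3, -47.5, 113.0]
tcp_rot: [-180.0, -0.0, 0.1]
ft_force: [-0.5, 0.2, 1.0]
finger_gap: -0.3
```

The button was indeed left down: contact only comes at about 113 mm. Pressing on towards the stop.

Request:
{"method": "carry_out", "body": {"commands": [[[0,0,0,0.6,0,0,0],[0,0,0,1.2,0,0,0],[0,0,0,1.2,0,0,0]]]}}

```text
time: 12.55
tool_pos: [522.3, -47.5, 112.2]
tcp_rot: [180.0, -0.0, 0.1]
ft_force: [-3.6, 0.1, 5.8]
finger_gap: 0.1
```

```bash
cat > chk.py <<'E'
from h import *
b=viewer.snapshot("scene").astype(int); a=cv2.imread("pics/scene0.png")[...,::-1].astype(int)
print(np.abs(b-a)[250:330,215:345].mean(), np.abs(b-a)[180:230,280:350].mean()); s=r.sense(); print(s["time"],s["tool_pos"],s["ft_force"])
E
python3 chk.py
```

```text
8.935384615384615 11.169904761904762
12.6 [522.30503005 -47.49251027 112.16492012] [-2.87189098  1.14408033  6.84841039]
```

```bash
python3 - <<'E'
from h import *
s=viewer.snapshot("scene")[170:330,190:400]; w=viewer.snapshot("wrist")
cv2.imwrite("pics/p2.png",np.hstack([cv2.resize(s,(420,320),interpolation=2),cv2.resize(w,(380,320))])[...,::-1])
x=r.sense();print(x["ft_force"],x["wrist_torque"])
E
```

```text
[-2.61099805  1.09752453  5.59506661] [ 0.11264414  0.48491313 -0.01446808]
```

View pics/p2.png

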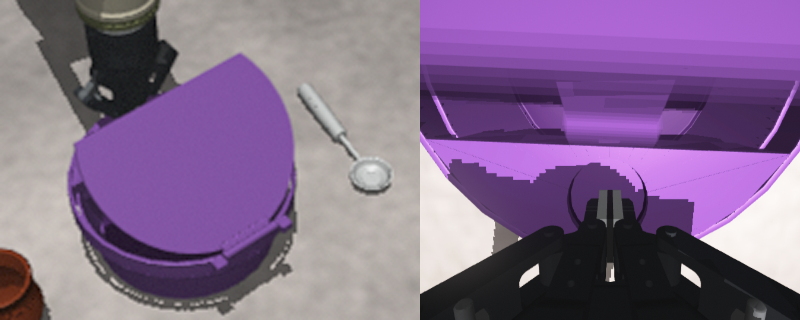

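The lid has swung up about 20–25° and is now resting against the hand (−3 N in x). I'll lift out of the hole and back away toward the robot.

Request:
{"method": "carry_out", "body": {"commands": [[[0,0,0,-8,0,0,0],[0,-20,0,-12,0,0,0],[0,-60,0,-25,0,0,0],[0,-100,0,-50,0,0,0],[0,-130,0,-90,0,0,0]]]}}

```text
time: 13.32
tool_pos: [389.8, -47.3, 201.1]
tcp_rot: [-180.0, 0.2, 0.1]
ft_force: [0.6, -0.3, 1.4]
finger_gap: -0.1
```

Request:
{"method": "carry_out", "body": {"commands": [[[0,0,0,-40,0,0,0],[0,0,0,-80,0,0,0],[0,0,0,-80,0,0,0],[0,0,0,-80,0,0,0],[0,0,0,-80,0,0,0]]]}}

```text
time: 13.95
tool_pos: [391.6, -47.5, 280.2]
tcp_rot: [-180.0, 0.1, 0.1]
ft_force: [-0.3, 0.7, 0.1]
finger_gap: -0.2
```

Request:
{"method": "carry_out", "body": {"commands": [[[0,0,0,0,0,0,0],[0,0,0,0,0,0,0],[0,0,0,0,0,0,0],[0,0,0,0,0,0,0],[0,0,0,0,0,0,0]]]}}

```text
time: 14.58
tool_pos: [392.3, -47.7, 281.7]
tcp_rot: [180.0, -0.0, 0.1]
ft_force: [0.6, 0.0, 0.1]
finger_gap: -0.2
```

Request:
{"method": "carry_out", "body": {"commands": [[[0,0,0,0,0,0,0],[0,0,0,0,0,0,0],[0,0,0,0,0,0,0],[0,0,0,0,0,0,0],[0,0,0,0,0,0,0]]]}}

```text
time: 15.2
tool_pos: [392.2, -47.7, 281.7]
tcp_rot: [180.0, -0.0, 0.1]
ft_force: [-0.1, -0.2, -0.0]
finger_gap: 0.1
```

```bash
python3 - <<'E'
from h import *
a=viewer.snapshot("scene")[100:400,100:440];b=viewer.snapshot("top")[100:400,200:600]
cv2.imwrite("pics/fin.png",np.hstack([a,b])[...,::-1]); print(r.sense()["ft_force"])
E
```

```text
[-0.00063131 -0.32505194 -0.59044249]
```

View pics/fin.png

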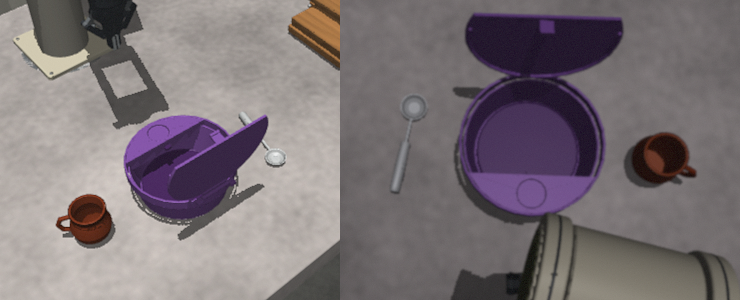

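The lid stands wide open, the warmer, mug and spoon are in place, and the hand is clear. I'll do one stillness check, then hand in.

Request:
{"method": "carry_out", "body": {"commands": [[[0,0,0,0,0,0,0],[0,0,0,0,0,0,0],[0,0,0,0,0,0,0],[0,0,0,0,0,0,0],[0,0,0,0,0,0,0]]]}}

```text
time: 15.92
tool_pos: [392.3, -47.7, 281.7]
tcp_rot: [-180.0, -0.0, 0.1]
ft_force: [-0.0, -0.7, 0.8]
finger_gap: -0.1
```

```bash
python3 - <<'E'
from h import *
b=viewer.snapshot("top").astype(int); o=cv2.imread("pics/fin.png")[...,::-1].astype(int)[:,340:]
d=np.abs(b[100:400,200:600]-o); print("lid change",d[0:90,100:290].mean())
t0=cv2.imread("pics/top0.png")[...,::-1].astype(int)
for n,(x,y,w,h) in dict(spoon=(240,185,60,115),mug=(485,225,80,60),deck=(320,270,140,25)).items(): print(n,np.abs(b-t0)[y:y+h,x:x+w].mean())
if d[0:90,100:290].mean()<2.5: r.hand_in(); print("handed in")
E
```

```text
lid change 1.7873684210526315
spoon 14.488357487922706
mug 9.511875
deck 15.874380952380953
the job is handed in; nothing more can be done
handed in
```

The lid is standing wide open and still, the hand is well clear, and the job was handed in at about 16 s. It took two presses, and the opening lid touched the hand on the second.

- **Finding it:** I located the button's faint outline in both camera views and felt down onto it. It gave at about 2 N, roughly 2 mm below the panel.
- **First press:** I pushed it about 4.5 mm in and drew back within a quarter of a second. The lid only came ajar by a few mm and stayed there, with the button left down.
- **Second press:** I pressed it close to its stop at about 6–7 N. The lid swung up about 20–25° and leaned on the hand with about 3 N until I backed away. It then opened by itself.
- **Last checks:** By eye, the warmer, jarrito and spoon are where they started, and the wrist force was back to about zero. A plain pixel comparison with the first picture did not confirm this. It differed by 9–16 grey levels at the spoon, mug and deck, against about 1–2 for noise. I put this down to changed light and shadow but did not check.

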